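Find the bore of a centrifuge tube adapter by feel and hold it bore-up

TASK

Pick up the blue centrifuge tube adapter lying on the bench and try one of its ends over a pin of the green draining rack to feel whether that end has the deep tube bore or only the shallow recess (the ends look alike from outside). Then finish by holding the adapter upright with the bore facing up, still in the gripper and kept still with its underside more than 10 cm above the bench, so that I can drop a tube in; do not set it down or let go. The adapter is soft plastic and the pins are slender, so grip it lightly and do not press it hard on the rack; leave the other things where they are.

Things in the scene. Friction and masses are not known exactly. Their poses are not given: they have to be found in the camera images.
- adapter_mid (a point): Centre of the blue adapter: octagonal prism 70 mm long, 46 mm across flats, about 100 g, lying on a flat (centre 23 mm up) at any yaw. x runs along its length, z is up as it lies. One end (+x or -x, not told) has the blind bore, 19 mm wide, 45 mm deep; the other a 19 mm recess only 5 mm deep: a pin goes in 45 or 5 mm. Soft: a grip over 60 N (per finger) dents it; 20 to 40 N holds it.
- pin0_top (a point): Top of the first (end, -y) pin of the green draining rack: 8 mm thick, round tip, upright, top 74 mm above the bench. The rack is fixed: a drip tray 85 x 200 mm, rim 14 mm high, with three such pins in a row 70 mm apart along its y axis (the long way); z is up. Over 30 N on the rack snaps a pin.
- pin1_top (a point): Top of the middle pin of the green draining rack: 8 mm thick, round tip, upright, top 74 mm above the bench. The rack is fixed: a drip tray 85 x 200 mm, rim 14 mm high, with three such pins in a row 70 mm apart along its y axis (the long way); z is up. Over 30 N on the rack snaps a pin.
- pin2_top (a point): Top of the last (end, +y) pin of the green draining rack: 8 mm thick, round tip, upright, top 74 mm above the bench. The rack is fixed: a drip tray 85 x 200 mm, rim 14 mm high, with three such pins in a row 70 mm apart along its y axis (the long way); z is up. Over 30 N on the rack snaps a pin.
- wash_bottle_mid (a point): Yellow wash bottle, 58 mm thick, 124 mm to the top of its cap plus a thin bent spout along +x, to 166 mm high and 48 mm out; the point is on its axis 50 mm above the bench. Leave it.
- beaker_mid (a point): Small glass beaker, 48 mm wide, 58 mm high; the point is on its axis, half-way up. Leave it.
- spectacles_mid (a point): Black-framed safety spectacles, 142 mm wide (y), about 125 mm long with the arms (x), 44 mm high; the point is between the arms, 20 mm up, 40 mm behind the lenses. Leave them.
Mind the look-alikes: they are no part of the job. What is meant by the part that bears adapter_mid is not black or orange, and is the larger of those in its own colour.

How it is judged:
By the outcome, as a careful person would: the job done as asked, in the order asked, and still so for the second after the job is handed in, while the arm keeps its last pose, push and grip.
It also fails if it takes over 69 s, if anything falls off the work surface, if the arm or the gripper's body presses on something with over 40 N, if the wrist force passes 120 N, or if a joint passes its speed limit or range.

ROBOT

A 6-joint arm with a two-finger parallel gripper is mounted at the origin on the work surface. World frame = base frame: x ahead of the robot, y to its left, z up, the work surface at z = 0. Lengths are in mm, angles in rad, forces in N, time in s.
With the tool pointing down it reaches from about 350 to 850 mm from the base axis. Payload 8.1 kg.
Tool frame: the origin (TCP) lies at the centre of the arm's flange, where the gripper is bolted on; the fingertips stand 173 mm ahead of it and the grasp point (between the pads) lies 155 mm ahead of it; z points along the fingers, y is the line along which they close (so a half turn about z gives the same grasp; the last joint's range is limited). The gripper opens to 85 mm and grips with 20 to 120 N. Pads are 22 mm wide; open, the fingers measure 114 mm over their backs; the gripper's body (76 mm by 85 mm) begins 54 mm behind the grasp point. The pads swing forward as they close: fully open they stand 13 mm farther back than shut.
Start: joints at [1.072, 0.13, 1.488, -0, 1.523, -0.085], TCP at [241.235, 549.375, 404.692] pointing down, gripper open.
Joint ranges: [-2.96, 2.96], [-0.89, 2.26], [0.02, 2.5], [-1.34, 4.48], [0, 2.73], [-2.66, 2.66]. Speed limits (rad/s): [2.39, 2.39, 2.79, 3.14, 3.14, 3.14].

INTERFACE

Orientations are given as a rotation vector (axis times angle).
In Python, from rig import manip, imaging, order gives the robot as it stands.
- The arm moves only by the tool jog_arm, never from a script. Its argument "rows" is a list of rows, each a list of 3 entries, a list of its own where there are three numbers: the turn, a rotation vector about the tool's x, y, z in units of 45 degrees (1.0 is 45 degrees), then the shift along the tool's x, y, z in units of 15 cm (1.0 is 15 cm), then the opening, from 0 (shut) to 1 (fully open). A call has 1 to 5 rows; each row is the pose to reach, as a shift and turn from the pose commanded when the call began, along the tool's axes at that moment; what a row does not reach only later rows make up. A row lasts 1/12 s, in which the tool goes at most 41.7 mm and 7.16 degrees, less where a joint would pass 70% of its speed; a pose out of reach is approached as far as the arm can. A call with a number of a shift or a turn outside -1 to 1 is refused whole. A call with a gripper value outside its range is refused whole. The fingers move at their own pace and stop on an object; "grip_force" is the grip in N (left out, the last holds). Time passes only in rows, so rows that repeat a pose let the fingers close. It gives the time, the measured TCP pose, the force, the opening and the grip force at its end, in the units of the state.
- manip.state(): the state, without advancing time (a new reading comes with each control period).
- imaging.camera(name): name is "side" or "top" or "wrist"; returns the picture (400x640x3 uint8, red, green, blue); there is no depth.
- imaging.get_calibration(name): a dict with "camera_matrix" (3x3 intrinsics, pixels), "rvec" (rotation vector, rad) and "tvec" (3), from world to camera coordinates, as OpenCV has them. Camera axes: x right, y down, z forward; pixel columns grow to the right and rows downward; lengths in mm; the calibration is good to about 2 mm. The wrist camera is an equidistant fisheye: a pixel r from the principal point sees the ray r / f radians off the axis. A picture is of the moment at which its call begins: read the wrist's pose just before it. get_calibration takes no time and is no camera call; for the wrist camera it gives the pose at the moment of the call.
- order.job_done(): hands the job in; it is judged then, once.
The state is a dict: "time_s": time; "qpos": joint angles; "qvel": joint speeds; "effort": joint torques, N m; "tcp_pos": TCP position; "ee_rot": TCP orientation; "contact_force": force on the tool from outside, world axes, zero at the start; "ft_torque": the same for the moment, N m; "grip_width": finger opening in mm; "gripper_force": force on a finger pad.
Only numpy, scipy, OpenCV 4.12 (cv2) and the standard library are available. Lean on these libraries where they do the work, as an engineer would, in place of code of your own. Each camera call takes 0.05 s, during which the arm holds its last target. There are 200 camera calls.

## Working session

There is one attempt and no reset: what is moved stays moved. The work goes in short steps, Python scripts to look and compute and a tool call to move; the robot and the scene stay as the last step left them, time stands still between calls to the robot, and variables do not carry over. Pictures are saved under pics/ and viewed, at most 10 in all, crops included, and the job is handed in when it is done.

Besides the shell and the picture viewer there is one more tool, called after ">>>" as name(argument=value, ...), one argument or row to a line, values as JSON. jog_arm: Moves the arm, as the interface text tells. Shifts and turns lie within -1 to 1; 1 stands for 15 cm of shift or 45 degrees of turn. Its arguments: {"type":"object","properties":{"rows":{"type":"array","items":{"type":"array"}},"grip_force":{"type":"number"}},"required":["rows"]}

```bash
mkdir -p pics; cat > h.py <<'E'
import numpy as np, cv2
from scipy.spatial.transform import Rotation as R
from rig import manip, imaging, order
def cal(n):
    c=imaging.get_calibration(n); K=np.array(c["camera_matrix"],float)
    return K,R.from_rotvec(np.ravel(c["rvec"])).as_matrix(),np.ravel(c["tvec"])
def ray(n,u,v,c=None):
    K,M,t=c or cal(n); x=(u-K[0,2])/K[0,0]; y=(v-K[1,2])/K[1,1]
    if n=="wrist":
        r=np.hypot(x,y); s=np.sinc(r/np.pi); d=np.array([x*s,y*s,np.cos(r)])
    else: d=np.array([x,y,1.])
    return -M.T@t, M.T@d/np.linalg.norm(d)
def onz(n,u,v,z,c=None):
    o,d=ray(n,u,v,c); return o+d*(z-o[2])/d[2]
def save(n,f):
    im=imaging.camera(n); cv2.imwrite(f"pics/{f}.png",im[:,:,::-1]); return im
def blobs(im,lo,hi,amin=40):
    h=cv2.cvtColor(im,cv2.COLOR_RGB2HSV); m=cv2.inRange(h,np.array(lo),np.array(hi))
    cs,_=cv2.findContours(m,cv2.RETR_EXTERNAL,cv2.CHAIN_APPROX_NONE)
    return sorted([c for c in cs if cv2.contourArea(c)>amin],key=cv2.contourArea,reverse=True)
E
python3 - <<'E'
from h import *
for n in("top","side"):
    im=save(n,n+"0")
    c=cal(n); print(n,-c[1].T@c[2],c[0][0,0])
    for nm,lo,hi in(("blue",(95,90,40),(130,255,255)),("green",(40,70,30),(85,255,255))):
        for b in blobs(im,lo,hi)[:5]:
            r=cv2.minAreaRect(b);print(nm,cv2.contourArea(b),r,onz(n,*r[0],23).round(0) )
print(manip.state())
E
```

```text
top [ 391.35737536   77.94455398 1272.95870343] 513.2981903469678
blue 518.5 ((425.18463134765625, 240.82308959960938), (18.233104705810547, 31.00868034362793), 60.2551155090332) [ 496. -146.   23.]
blue 232.0 ((403.1724548339844, 281.4310607910156), (13.204231262207031, 20.595279693603516), 4.763641834259033) [398. -90.  23.]
green 42631.0 ((319.5, 34.0), (68.0, 639.0), 90.0) [1034.  112.   23.]
green 2599.0 ((286.74896240234375, 229.93362426757812), (33.62497329711914, 80.9704818725586), 75.0685806274414) [524. 192.  23.]
side [ 289.03206235 -612.65434388  699.03458876] 411.9869085526599
blue 865.5 ((329.89703369140625, 282.6617736816406), (40.4190559387207, 24.38948631286621), 32.47119140625) [ 494. -145.   23.]
blue 338.5 ((276.5328063964844, 278.63934326171875), (15.80371379852295, 23.991870880126953), 76.75948333740234) [397. -96.  23.]
green 5573.5 ((497.9517822265625, 209.34634399414062), (410.8254699707031, 19.641469955444336), 43.9583740234375) [955. -93.  23.]
green 1657.0 ((291.6926574707031, 186.35780334472656), (70.03571319580078, 30.24172019958496), 43.2642936706543) [519. 171.  23.]
{'time_s': 0.1, 'qpos': array([ 1.07159518e+00,  1.31070421e-01,  1.48918490e+00,  3.31058112e-05,
        1.52303767e+00, -8.53925585e-02]), 'qvel': array([-5.58925698e-05, -2.14366962e-03, -6.88406313e-04,  4.41832278e-04,
       -1.35550722e-03, -1.15857280e-03]), 'effort': array([ 5.22422033e-04, -5.70948136e+01, -5.01945126e+01, -1.69192085e-04,
        8.00770096e-03,  1.12894227e-05]), 'tcp_pos': array([241.1244926 , 549.17881985, 403.75022124]), 'ee_rot': array([-6.45276282e-01, -3.07407535e+00,  2.54221401e-03]), 'contact_force': array([0.35506227, 0.04758539, 0.35331977]), 'ft_torque': array([0.01732241, 0.04028061, 0.02387817]), 'gripper_force': 0.0, 'grip_width': 85.58266002958567}
```

```bash
python3 - <<'E'
import cv2,numpy as np
a=cv2.imread("pics/top0.png")[170:330,230:480]; a=cv2.resize(a,None,fx=3,fy=3,interpolation=2)
cv2.imwrite("pics/topc.png",a)
E
```

```text
(no output)
```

View pics/topc.png

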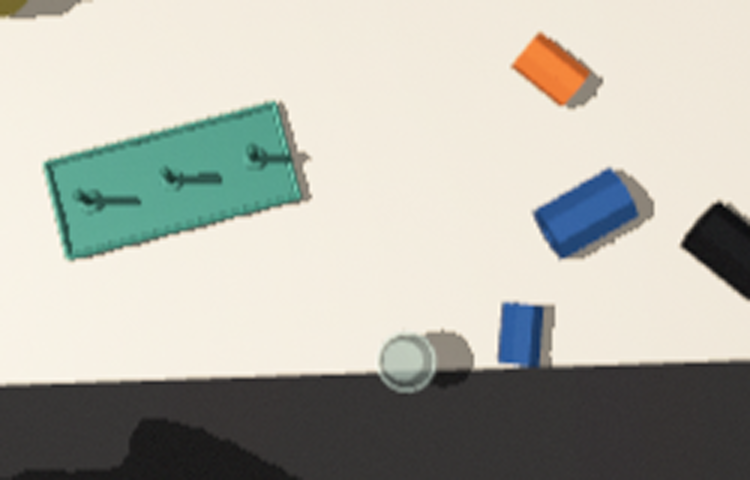

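View pics/side0.png

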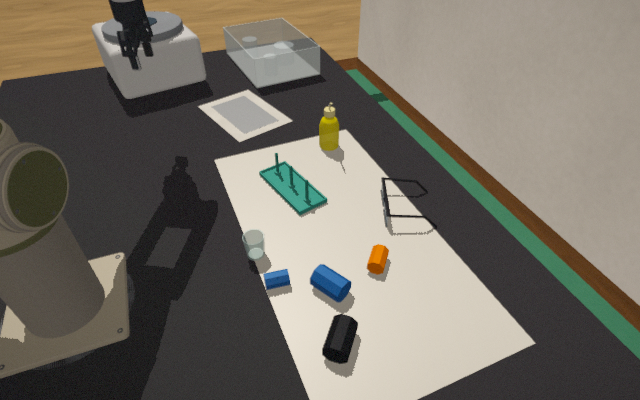

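The large blue adapter is at about (495, −146), with its long axis near yaw −60°. The rack is at about (523, 192), and the pins show in the crop near (88,200), (172,178) and (254,155). Next I'll move to hover over the adapter.

>>> jog_arm(
  rows=[
    [[0, 0, 0], [-0.68, -0.71, 0], 1],
    [[0, 0, 0], [-0.68, -0.71, 0], 1],
    [[0, 0, 0], [-0.68, -0.71, 0], 1],
    [[0, 0, 0], [-0.68, -0.71, 0], 1],
  ],
)

```text
time_s: 0.43
tcp_pos: [292.5, 407.9, 403.8]
ee_rot: [0.646, 3.074, -0.004]
contact_force: [0.5, 0.2, 0.3]
grip_width: 85.5
gripper_force: 0.0
```

>>> jog_arm(
  rows=[
    [[0, 0, 0], [-0.68, -0.71, 0], 1],
    [[0, 0, 0], [-0.68, -0.71, 0], 1],
    [[0, 0, 0], [-0.68, -0.71, 0], 1],
    [[0, 0, 0], [-0.68, -0.71, 0], 1],
  ],
)

```text
time_s: 0.77
tcp_pos: [342.9, 269.2, 404.3]
ee_rot: [0.647, 3.074, -0.002]
contact_force: [-0.1, -0.5, 0.5]
grip_width: 85.5
gripper_force: 0.0
```

```bash
python3 - <<'E'
from h import *
s=manip.state(); print(s["time_s"],s["qpos"].tolist(),s["tcp_pos"],s["ee_rot"])
save("wrist","w1"); K,M,t=cal("wrist"); p=-M.T@t; print(p, M[2])
E
```

```text
0.7667 [0.5484722424469445, -0.32840612132722813, 1.917635055931669, -0.0013101422980720868, 1.5531109474634053, -0.6073008749386066] [342.90725588 269.22506951 404.28507453] [ 6.47138629e-01  3.07385437e+00 -2.30205971e-03]
[267.05543648 301.85939983 373.95392953] [ 0.29960748 -0.13457309 -0.94452392]
```

>>> jog_arm(
  rows=[
    [[0, 0, 0], [-0.68, -0.71, 0], 1],
    [[0, 0, 0], [-0.68, -0.71, 0], 1],
    [[0, 0, 0], [-0.68, -0.71, 0], 1],
    [[0, 0, 0], [-0.68, -0.71, 0], 1],
  ],
)

```text
time_s: 1.15
tcp_pos: [393.4, 130.9, 404.5]
ee_rot: [0.647, 3.074, -0.002]
contact_force: [1.0, 0.3, 0.3]
grip_width: 85.9
gripper_force: 0.0
```

>>> jog_arm(
  rows=[
    [[0, 0, 0], [-0.68, -0.71, 0], 1],
    [[0, 0, 0], [-0.68, -0.71, 0], 1],
    [[0, 0, 0], [-0.68, -0.71, 0], 1],
    [[0, 0, 0], [-0.68, -0.71, 0], 1],
  ],
)

```text
time_s: 1.48
tcp_pos: [444.0, -8.1, 404.5]
ee_rot: [0.648, 3.074, -0.002]
contact_force: [-0.8, 0.6, 0.6]
grip_width: 85.4
gripper_force: 0.0
```

>>> jog_arm(
  rows=[
    [[0, 0, 0.8], [-0.5, -0.5, 0], 1],
    [[0, 0, 0.8], [-0.5, -0.5, 0], 1],
    [[0, 0, 0.8], [-0.5, -0.5, 0], 1],
    [[0, 0, 0.8], [-0.5, -0.5, 0], 1],
    [[0, 0, 0.8], [-0.5, -0.5, 0], 1],
  ],
)

```text
time_s: 1.9
tcp_pos: [482.2, -105.2, 403.9]
ee_rot: [-1.571, -2.719, 0.001]
contact_force: [-0.8, -0.6, -0.6]
grip_width: 85.4
gripper_force: 0.0
```

```bash
python3 - <<'E'
from h import *
s=manip.state(); print(s["time_s"],s["qpos"].tolist(),s["tcp_pos"],s["ee_rot"])
im=save("wrist","w2"); K,M,t=cal("wrist"); print(-M.T@t, M[2])
for b in blobs(im,(95,90,40),(130,255,255))[:3]:
    r=cv2.minAreaRect(b);print(cv2.contourArea(b),r,onz("wrist",*r[0],30).round(1))
E
```

```text
1.9 [-0.31867383417601447, -0.15998720250109713, 1.7771449988451489, -2.3852194951126146e-05, 1.5260055152787113, -0.8415807825094483] [ 482.17668016 -105.16918685  403.90552088] [-1.57096899e+00 -2.71882914e+00  5.39270975e-04]
[440.99650076 -30.73162321 373.80845984] [ 0.15920768 -0.28416238 -0.94546531]
2344.0 ((312.5, 206.0), (66.0, 39.0), 90.0) [ 495.3 -143.4   30. ]
1150.0 ((262.23077392578125, 124.65385437011719), (43.82130813598633, 28.012359619140625), 33.690067291259766) [399.5 -86.9  30. ]
```

View pics/w2.png

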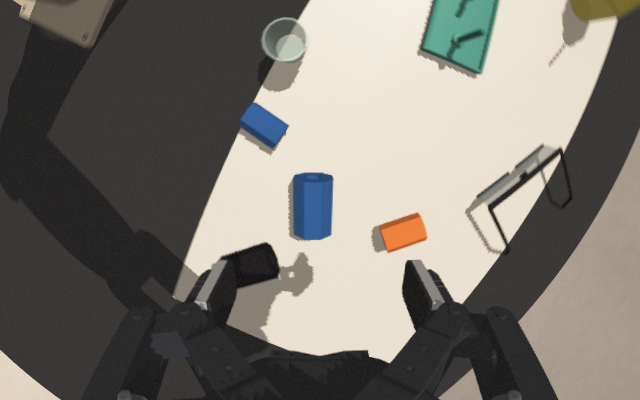

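The large blue adapter is at about (313,206) in the wrist view, and its long axis already lies along tool x. I'll tilt the tool 30° about the closing axis and approach.

>>> jog_arm(
  rows=[
    [[0, -0.667, 0], [0.573, -0.053, 0.95], 1],
    [[0, -0.667, 0], [0.573, -0.053, 0.95], 1],
    [[0, -0.667, 0], [0.573, -0.053, 0.95], 1],
    [[0, -0.667, 0], [0.573, -0.053, 0.95], 1],
    [[0, -0.667, 0], [0.573, -0.053, 0.95], 1],
  ],
)

```text
time_s: 2.37
tcp_pos: [423.8, -30.7, 250.4]
ee_rot: [1.316, 2.326, -0.369]
contact_force: [-3.3, 0.6, -3.5]
grip_width: 85.3
gripper_force: 0.0
```

```bash
cat > kin.py <<'E'
from h import *
from scipy.optimize import least_squares
def fk(q,p):
    # p: a1,h,lat,L2,e,L3,L6 ; joint zero = arm straight up
    a1,h,lat,L2,e,L3,L6=p
    Z=lambda t:R.from_rotvec([0,0,t]); Y=lambda t:R.from_rotvec([0,t,0])
    r1=Z(q[0]); r2=r1*Y(q[1]); r3=r2*Y(q[2]); r5=r3*Z(q[3])*Y(q[4])
    x=r1.apply([a1,lat,h])+r2.apply([0,0,L2])+r3.apply([e,0,L3])+r5.apply([0,0,L6])
    return x,(r5*Z(q[5]))
S=[([1.0716,.13107,1.48918,0,1.52304,-.08539],[241.12,549.18,403.75]),
([0.5484722,-0.328406,1.917635,-0.00131,1.553111,-0.6073],[342.907,269.225,404.285]),
([-0.3186738,-0.1599872,1.777145,0,1.5260055,-0.84158],[482.177,-105.169,403.906])]
def fit(S):
    f=lambda p:np.ravel([fk(q,p)[0]-x for q,x in S])
    s=least_squares(f,[50,450,50,425,0,425,100],x_scale=[50]*7); return s.x,s.fun
E
python3 - <<'E'
from kin import *
s=manip.state(); print(s["time_s"],s["qpos"].tolist(),s["tcp_pos"],s["ee_rot"])
S.append((s["qpos"],s["tcp_pos"])); p,f=fit(S); print(p.round(1),abs(f).max())
print((R.from_rotvec(s["ee_rot"]).inv()*fk(s["qpos"],p)[1]).as_rotvec())
T=R.from_rotvec(s["ee_rot"]).as_matrix(); P=np.array([496,-145,25]); print("to grasp tool-axes/150:",(T.T@(P-155*T[:,2]-s["tcp_pos"])/150).round(3)); print(T.round(3))
im=save("wrist","w3")
for b in blobs(im,(95,90,40),(130,255,255))[:2]:
    r=cv2.minAreaRect(b);print(cv2.contourArea(b),r,onz("wrist",*r[0],25).round(1))
E
```

```text
2.3667 [0.002853110202665603, -0.3307006003758747, 2.257593165171719, -0.5370927347930955, 1.0130369930041905, -0.2955596691790797] [423.75619667 -30.67739854 250.44876909] [ 1.31591007  2.32647859 -0.36851585]
[ -0.  318.1  51.2 369.1  61.6 553.4 191.4] 0.005969592197544671
[ 4.31601707e-16  0.00000000e+00 -1.57079633e+00]
to grasp tool-axes/150: [-0.036  0.046  0.718]
[[-0.451  0.859  0.243]
 [ 0.742  0.512 -0.433]
 [-0.497 -0.015 -0.868]]
5063.0 ((329.5, 209.0), (96.0, 63.0), 90.0) [ 501.6 -145.5   25. ]
4134.5 ((242.05947875976562, 103.94324493408203), (82.40023040771484, 54.74286651611328), 27.897274017333984) [403.3 -89.   25. ]
```

View pics/w3.png

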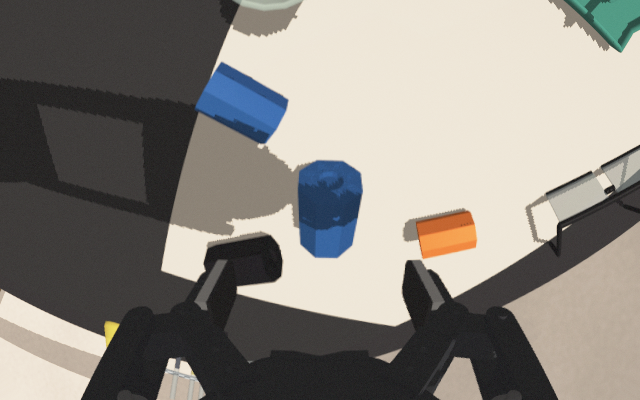

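>>> jog_arm(
  rows=[
    [[0, 0, 0], [0, 0, 0.4], 0.85],
    [[0, 0, 0], [0, 0, 0.4], 0.85],
    [[0, 0, 0], [0, 0, 0.4], 0.85],
    [[0, 0, 0], [0, 0, 0.4], 0.85],
    [[0, 0, 0], [0, 0, 0.4], 0.85],
  ],
)

```text
time_s: 2.83
tcp_pos: [447.8, -59.5, 212.0]
ee_rot: [1.322, 2.312, -0.354]
contact_force: [-0.0, -0.3, -0.3]
grip_width: 72.6
gripper_force: 0.0
```

```bash
python3 - <<'E'
from h import *
s=manip.state()
T=R.from_rotvec(s["ee_rot"]).as_matrix(); P=np.array([496.5,-145,25]); print("to grasp tool-axes/150:",(T.T@(P-155*T[:,2]-s["tcp_pos"])/150).round(3)); print(T.round(3),s["grip_width"],s["qvel"].round(3))
im=save("wrist","w4")
for b in blobs(im,(95,90,40),(130,255,255))[:2]:
    r=cv2.minAreaRect(b);print(cv2.contourArea(b),r,onz("wrist",*r[0],25).round(1))
E
```

```text
to grasp tool-axes/150: [ 0.057 -0.011  0.374]
[[-0.439  0.862  0.255]
 [ 0.746  0.508 -0.431]
 [-0.501  0.001 -0.865]] 72.57610518119152 [ 0.007 -0.017 -0.    -0.004 -0.007  0.01 ]
8338.5 ((316.0, 214.5), (121.0, 84.0), 90.0) [ 494.2 -139.8   25. ]
7597.5 ((191.70001220703125, 78.10000610351562), (111.35618591308594, 72.89581298828125), 26.56505012512207) [400.  -85.5  25. ]
```

>>> jog_arm(
  rows=[
    [[0, 0, 0], [0.055, -0.01, 0.25], 0.85],
    [[0, 0, 0], [0.055, -0.01, 0.36], 0.85],
    [[0, 0, 0], [0.055, -0.01, 0.372], 0.85],
    [[0, 0, 0], [0.055, -0.01, 0.372], 0.85],
    [[0, 0, 0], [0.055, -0.01, 0.372], 0.85],
  ],
)

```text
time_s: 3.3
tcp_pos: [456.8, -77.9, 159.4]
ee_rot: [1.322, 2.312, -0.354]
contact_force: [1.1, 0.5, 0.9]
grip_width: 72.7
gripper_force: 0.0
```

```bash
python3 - <<'E'
from h import *
s=manip.state(); T=R.from_rotvec(s["ee_rot"]).as_matrix(); print(s["tcp_pos"],s["tcp_pos"]+155*T[:,2],s["contact_force"])
E
```

```text
[456.82276734 -77.91811337 159.39968249] [ 496.39059493 -144.78420061   25.2791643 ] [1.08971094 0.54464548 0.94905344]
```

>>> jog_arm(
  grip_force=30,
  rows=[
    [[0, 0, 0], [0, 0, 0], 0.4],
    [[0, 0, 0], [0, 0, 0], 0.4],
    [[0, 0, 0], [0, 0, 0], 0.4],
    [[0, 0, 0], [0, 0, 0], 0.4],
    [[0, 0, 0], [0, 0, 0], 0.4],
  ],
)

```text
time_s: 3.72
tcp_pos: [456.9, -77.8, 159.4]
ee_rot: [1.322, 2.311, -0.353]
contact_force: [-4.0, 3.3, 9.4]
grip_width: 45.7
gripper_force: 30.9
```

>>> jog_arm(
  grip_force=30,
  rows=[
    [[0, 0, 0], [0, 0, 0], 0.3],
    [[0, 0, 0], [0, 0, 0], 0.3],
    [[0, 0, 0], [0, 0, 0], 0.3],
    [[0, 0, 0], [0, 0, 0], 0.3],
    [[0, 0, 0], [0, 0, 0], 0.3],
  ],
)

```text
time_s: 4.13
tcp_pos: [456.8, -77.8, 159.3]
ee_rot: [1.321, 2.311, -0.353]
contact_force: [-3.8, 3.3, 9.2]
grip_width: 46.0
gripper_force: 30.9
```

>>> jog_arm(
  rows=[
    [[0, 0, 0], [0.1, 0, -0.17], 0.3],
    [[0, 0, 0], [0.2, 0, -0.35], 0.3],
    [[0, 0, 0], [0.3, 0, -0.52], 0.3],
    [[0, 0, 0], [0.4, 0, -0.7], 0.3],
    [[0, 0, 0], [0.5, 0, -0.86], 0.3],
  ],
)

```text
time_s: 4.55
tcp_pos: [389.5, 34.6, 233.2]
ee_rot: [1.323, 2.313, -0.353]
contact_force: [1.0, -0.1, -0.5]
grip_width: 45.6
gripper_force: 32.5
```

```bash
cat >> kin.py <<'E'
P=None
def params():
    return fit(S+[([0.002853110202665603,-0.3307006003758747,2.257593165171719,-0.5370927347930955,1.0130369930041905,-0.2955596691790797],[423.75619667,-30.67739854,250.44876909])])[0]
LO=np.array([-2.96,-.89,.02,-1.34,0,-2.66]);HI=np.array([2.96,2.26,2.5,4.48,2.73,2.66])
def tool(q,p):
    x,r=fk(q,p); return x,r*R.from_rotvec([0,0,np.pi/2])
def ik(x,r,q0,p):
    def f(q):
        a,b=tool(q,p); return np.r_[(a-x)/100,(r.inv()*b).as_rotvec()]
    s=least_squares(f,np.clip(q0,LO+1e-3,HI-1e-3),bounds=(LO,HI)); return s.x,np.abs(s.fun).max()
E
python3 - <<'E'
from kin import *
im=cv2.imread("pics/top0.png")[:,:,::-1].copy(); b=blobs(im,(40,70,30),(85,255,255))[1]
r=cv2.minAreaRect(b); bx=np.array([onz("top",*c,12)[:2] for c in cv2.boxPoints(r)]); print(bx.round(0),bx.mean(0))
for c in [(88,200),(172,178),(254,155)]:
    print("tip top",onz("top",230+c[0]/3,170+c[1]/3,70)[:2].round(1))
for c in [(277,155),(291,168),(307,180)]: print("tip side",onz("side",*c,74)[:2].round(1))
s=manip.state(); print(s["tcp_pos"],s["contact_force"],s["gripper_force"],s["qpos"].round(3))
T=R.from_rotvec(s["ee_rot"]).as_matrix(); y=T[:,1]; bw=np.array([-y[1],y[0],0]); bw/=np.linalg.norm(bw); bt=T.T@bw; print("B axis in tool",bt)
a=cv2.imread("pics/side0.png")[140:225,240:350]; cv2.imwrite("pics/sidec.png",cv2.resize(a,None,fx=6,fy=6,interpolation=2))
E
```

```text
[[540. 301.]
 [591. 107.]
 [510.  86.]
 [459. 278.]] [525.0926888  192.86029011]
tip top [503.  252.1]
tip top [520.1 186.4]
tip top [538.1 122.1]
tip side [506.6 247.1]
tip side [522.9 180.8]
tip side [543.7 121.3]
[389.51443148  34.58261963 233.21944144] [ 0.95948928 -0.11269508 -0.48121162] 32.49671161422157 [ 0.188 -0.372  2.324 -0.566  1.071 -0.096]
B axis in tool [ 8.65930916e-01 -1.13129493e-17 -5.00163622e-01]
```

View pics/sidec.png

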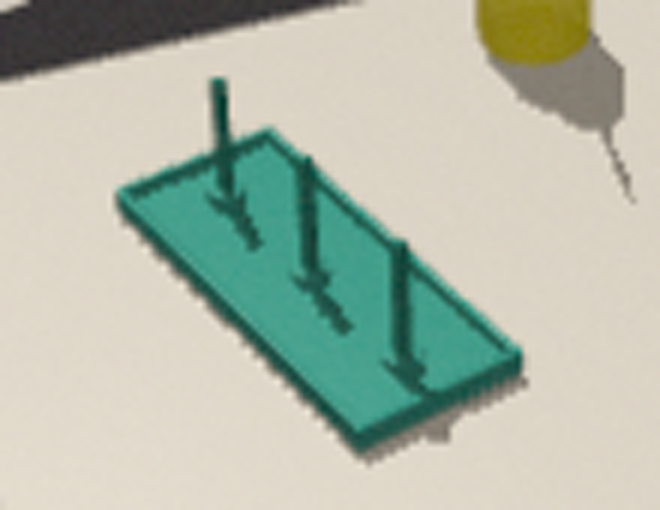

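Pin tips in the side view are at about px (276,153), (291,166) and (307,180). I'll triangulate them and plan the upright pose over pin0.

```bash
python3 - <<'E'
from kin import *
for a,c in zip([(88,200),(172,178),(254,155)],[(276.4,153.8),(290.9,167),(306.7,181)]):
    o1,d1=ray("top",230+a[0]/3,170+a[1]/3); o2,d2=ray("side",*c)
    t=np.linalg.lstsq(np.c_[d1,-d2],o2-o1,rcond=None)[0]; print(((o1+t[0]*d1+o2+t[1]*d2)/2).round(1),onz("side",*c,74)[:2].round(1))
p=params(); print(p)
s=manip.state(); q0=s["qpos"]; T=R.from_rotvec(s["ee_rot"]).as_matrix(); bt=np.array([.8659,0,-.5002])
pin=np.array([542,123.])
# tool orientation with bt up, tool y horizontal; tool z az psi
for psi in range(-100,181,20):
    c=np.radians(psi); h=np.array([np.cos(c),np.sin(c),0]); z=.866*h-.5*np.array([0,0,1]); x=.5*h+.866*np.array([0,0,1]); y=np.cross(z,x)
    rr=R.from_matrix(np.c_[x,y,z]); o=[]
    for zg in(135,64):
        best=min((ik(np.r_[pin,zg]-155*z,rr,g,p) for g in (q0,q0+[0,.5,0,-.8,0,0],q0+[0,.8,0,2,0,-1],q0+[0,.5,0,1,0,1.5],q0+[0,.5,0,3,0,-2])),key=lambda r:r[1]+.01*np.abs(r[0]-q0).max())
        o.append((best[0].round(2).tolist(),round(best[1],3)))
    print(psi,o, np.degrees((R.from_matrix(T).inv()*rr).magnitude()).round(0))
E
```

```text
[504.3 250.9  75.5] [506.7 252.8]
[521.9 185.7  73.5] [523.9 184.8]
[540.4 121.5  71.2] [541.7 117.9]
[-5.90029218e-04  3.18108669e+02  5.12012474e+01  3.69096131e+02
  6.16028863e+01  5.53399645e+02  1.91402907e+02]
-100 [([0.54, 0.73, 1.27, -0.76, 1.89, -2.38], np.float64(0.0)), ([0.54, 0.84, 1.25, -0.74, 1.82, -2.31], np.float64(0.0))] 152.0
-80 [([0.63, 0.54, 1.54, -0.9, 1.65, -2.47], np.float64(0.0)), ([0.63, 0.66, 1.53, -0.89, 1.59, -2.39], np.float64(0.0))] 166.0
-60 [([0.68, 0.33, 1.83, -1.05, 1.4, -2.55], np.float64(0.0)), ([0.68, 0.47, 1.81, -1.07, 1.34, -2.44], np.float64(0.0))] 180.0
-40 [([0.68, 0.09, 2.12, -1.23, 1.12, -2.64], np.float64(0.0)), ([0.68, 0.26, 2.1, -1.31, 1.08, -2.47], np.float64(0.0))] 166.0
-20 [([0.59, -0.17, 2.35, -1.34, 0.84, -2.66], np.float64(0.155)), ([0.55, 0.04, 2.39, 4.48, 0.75, -2.33], np.float64(0.056))] 152.0
0 [([0.32, -0.44, 2.5, -0.92, 0.4, 2.66], np.float64(0.176)), ([0.36, -0.12, 2.5, 4.33, 0.45, -2.5], np.float64(0.117))] 139.0
20 [([-0.14, -0.45, 2.5, 0.97, 0.59, 0.31], np.float64(0.205)), ([-0.18, -0.15, 2.5, 1.57, 0.55, -0.37], np.f
[... 335 characters left out ...]
)), ([-0.44, 0.42, 1.89, 1.01, 1.4, -0.76], np.float64(0.0))] 97.0
100 [([-0.37, 0.49, 1.62, 0.85, 1.7, -0.73], np.float64(0.0)), ([-0.37, 0.61, 1.61, 0.84, 1.62, -0.82], np.float64(0.0))] 92.0
120 [([-0.27, 0.68, 1.34, 0.7, 1.91, -0.83], np.float64(0.0)), ([-0.27, 0.79, 1.33, 0.68, 1.84, -0.9], np.float64(0.0))] 90.0
140 [([-0.16, 0.85, 1.08, 0.55, 2.11, -0.97], np.float64(0.0)), ([-0.16, 0.95, 1.06, 0.52, 2.04, -1.02], np.float64(0.0))] 92.0
160 [([-0.04, 0.99, 0.86, 0.36, 2.28, -1.17], np.float64(0.0)), ([-0.04, 1.09, 0.85, 0.34, 2.21, -1.21], np.float64(0.0))] 97.0
180 [([0.08, 1.07, 0.73, 0.11, 2.38, -1.45], np.float64(0.0)), ([0.08, 1.17, 0.7, 0.1, 2.31, -1.46], np.float64(0.0))] 104.0
```

```bash
cat >> kin.py <<'E'
def up(psi,s=1):
    c=np.radians(psi); h=np.array([np.cos(c),np.sin(c),0]); Z=np.array([0,0,1.])
    z=.866*h-s*.5*Z; x=s*(.866*Z+s*.5*h); y=np.cross(z,x); return R.from_matrix(np.c_[x,y,z])
def plan(g1,r1,n,x=None,r=None,show=True):
    "straight path to grasp point g1 (mm), orientation r1, in n calls"
    p=params(); s=manip.state(); x=s["tcp_pos"] if x is None else x; r=R.from_rotvec(s["ee_rot"]) if r is None else r
    q=s["qpos"]; x1=np.array(g1)-155*r1.as_matrix()[:,2]; w=(r.inv()*r1).as_rotvec()/n; d=(x1-x)/n
    for i in range(n):
        print((w/np.radians(45)).round(3).tolist(),(r.inv().apply(d)/150).round(4).tolist(),"rows>=",round(max(np.linalg.norm(d)/41.7,np.degrees(np.linalg.norm(w))/7.16),1))
        x=x+d; r=r*R.from_rotvec(w); qn,e=ik(x,r,q,p)
        print("   q",qn.round(2),"dq",np.abs(qn-q).max().round(2),"err",round(e,3),"g",(x+155*r.as_matrix()[:,2]).round(0)); q=qn
E
python3 - <<'E'
from kin import *
s=manip.state(); r=R.from_rotvec(s["ee_rot"]); print(r.inv().apply([0,0,100])/150)
x=s["tcp_pos"]+[0,0,100]
plan([542,122,170],up(80),3,x=x)
E
```

```text
[-0.3334422   0.00076012 -0.5772869 ]
[-0.085, 0.636, 0.321] [-0.1049, 0.1967, 0.2808] rows>= 4.5
   q [-0.09 -0.34  2.12  0.05  1.25 -0.41] dq 0.61 err 0.0 g [452.  25. 151.]
[-0.085, 0.636, 0.321] [-0.1805, 0.2163, 0.2218] rows>= 4.5
   q [-0.31 -0.09  2.01  0.55  1.35 -0.55] dq 0.51 err 0.0 g [489.  84. 143.]
[-0.085, 0.636, 0.321] [-0.2118, 0.2547, 0.1373] rows>= 4.5
   q [-0.44  0.2   1.91  0.99  1.51 -0.59] dq 0.44 err 0.0 g [542. 122. 170.]
```

>>> jog_arm(
  rows=[
    [[0, 0, 0], [-0.333, 0, -0.577], 0.3],
    [[0, 0, 0], [-0.333, 0, -0.577], 0.3],
    [[0, 0, 0], [-0.333, 0, -0.577], 0.3],
    [[0, 0, 0], [-0.333, 0, -0.577], 0.3],
  ],
)

```text
time_s: 4.88
tcp_pos: [391.8, 34.3, 338.2]
ee_rot: [1.32, 2.306, -0.345]
contact_force: [1.3, 1.3, -1.4]
grip_width: 45.6
gripper_force: 32.6
```

>>> jog_arm(
  rows=[
    [[-0.085, 0.636, 0.321], [-0.105, 0.197, 0.281], 0.3],
    [[-0.085, 0.636, 0.321], [-0.105, 0.197, 0.281], 0.3],
    [[-0.085, 0.636, 0.321], [-0.105, 0.197, 0.281], 0.3],
    [[-0.085, 0.636, 0.321], [-0.105, 0.197, 0.281], 0.3],
    [[-0.085, 0.636, 0.321], [-0.105, 0.197, 0.281], 0.3],
  ],
)

```text
time_s: 5.3
tcp_pos: [433.2, 18.5, 302.3]
ee_rot: [1.812, 2.468, 0.161]
contact_force: [-0.1, -1.4, -1.0]
grip_width: 45.5
gripper_force: 32.5
```

>>> jog_arm(
  rows=[
    [[-0.085, 0.636, 0.321], [-0.18, 0.216, 0.222], 0.3],
    [[-0.085, 0.636, 0.321], [-0.18, 0.216, 0.222], 0.3],
    [[-0.085, 0.636, 0.321], [-0.18, 0.216, 0.222], 0.3],
    [[-0.085, 0.636, 0.321], [-0.18, 0.216, 0.222], 0.3],
    [[-0.085, 0.636, 0.321], [-0.18, 0.216, 0.222], 0.3],
  ],
)

```text
time_s: 5.72
tcp_pos: [476.0, 3.4, 273.2]
ee_rot: [-1.878, -2.031, -0.652]
contact_force: [0.0, -0.2, -1.5]
grip_width: 45.5
gripper_force: 32.5
```

>>> jog_arm(
  rows=[
    [[-0.085, 0.636, 0.321], [-0.212, 0.255, 0.137], 0.3],
    [[-0.085, 0.636, 0.321], [-0.212, 0.255, 0.137], 0.3],
    [[-0.085, 0.636, 0.321], [-0.212, 0.255, 0.137], 0.3],
    [[-0.085, 0.636, 0.321], [-0.212, 0.255, 0.137], 0.3],
    [[-0.085, 0.636, 0.321], [-0.212, 0.255, 0.137], 0.3],
  ],
)

```text
time_s: 6.13
tcp_pos: [518.9, -11.5, 244.3]
ee_rot: [-1.743, -1.451, -1.006]
contact_force: [0.5, 0.4, -1.7]
grip_width: 45.3
gripper_force: 32.6
```

>>> jog_arm(
  rows=[
    [[0, 0, 0], [0, 0, 0], 0.3],
    [[0, 0, 0], [0, 0, 0], 0.3],
    [[0, 0, 0], [0, 0, 0], 0.3],
  ],
)

```text
time_s: 6.38
tcp_pos: [519.3, -11.2, 245.7]
ee_rot: [-1.746, -1.464, -1.002]
contact_force: [-0.1, -0.1, -1.2]
grip_width: 45.6
gripper_force: 32.6
```

```bash
python3 - <<'E'
from kin import *
s=manip.state(); T=R.from_rotvec(s["ee_rot"]).as_matrix(); print(s["tcp_pos"],"g",s["tcp_pos"]+155*T[:,2],"B",T@[.8659,0,-.5002],s["contact_force"],s["gripper_force"],s["qpos"].round(2))
plan([542,122,150],up(80),1)
a=save("wrist","w5"); b=save("side","s5"); c=save("top","t5")
i=np.hstack([b[60:260,200:440],c[140:340,220:460]]); cv2.imwrite("pics/m5.png",cv2.resize(i,(800,333))[:,:,::-1])
for n,im in(("side",b),("top",c)):
    for k in blobs(im,(100,110,40),(130,255,255))[:2]: r=cv2.minAreaRect(k); print(n,r)
E
```

```text
[519.26365568 -11.18786497 245.695509  ] g [542.39810887 120.70627582 167.63314484] B [0.00196876 0.00367318 0.99998274] [-0.14986933 -0.09986625 -1.20774731] 32.56778517199564 [-0.44  0.21  1.91  0.99  1.51 -0.59]
[-0.001, 0.005, -0.001] [-0.1018, -0.0048, 0.0662] rows>= 0.4
   q [-0.44  0.24  1.91  1.    1.49 -0.62] dq 0.03 err 0.0 g [542. 122. 150.]
side ((276.6529541015625, 278.688232421875), (15.510529518127441, 23.536956787109375), 77.47119140625)
side ((301.4200134277344, 133.05999755859375), (9.399999618530273, 20.60000228881836), 53.13010025024414)
top ((312.07318115234375, 212.34146118164062), (22.748897552490234, 22.0863094329834), 6.340191841125488)
top ((403.30584716796875, 281.0235290527344), (12.88501262664795, 19.787696838378906), 4.398705005645752)
```

View pics/m5.png

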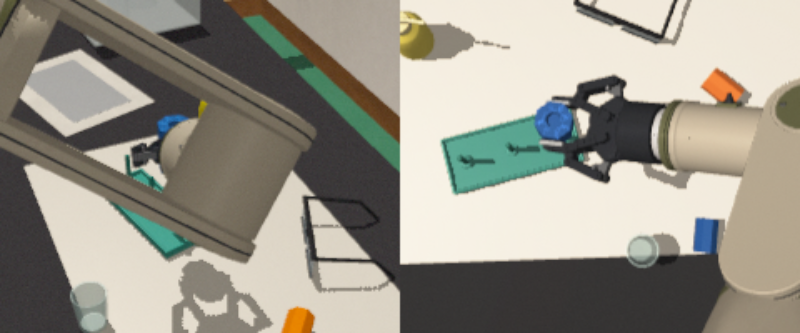

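View pics/w5.png

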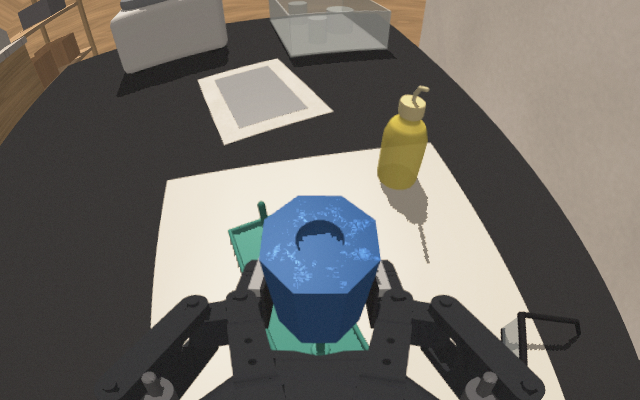

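The adapter is held upright above pin0. In the wrist view its octagon is around (320,250) and pin2 shows at (262,207). I'll check alignment before lowering it.

```bash
python3 - <<'E'
from kin import *
T=cv2.imread("pics/t5.png")[:,:,::-1].copy(); k=blobs(T,(100,110,40),(130,255,255))[0]
print("adapter top view",onz("top",312.07,212.34,195).round(1), cv2.minEnclosingCircle(k))
print("pin2 by wrist",onz("wrist",262,205,73).round(1))
# local pin refine in first top image: dark-green pixels profile
im=cv2.imread("pics/top0.png"); c=im[212:232,304:330]; cv2.imwrite("pics/pin0.png",cv2.resize(c,None,fx=24,fy=24,interpolation=0))
E
```

```text
adapter top view [542.8 123.1 195. ] ((312.1363525390625, 213.31817626953125), 12.502178192138672)
pin2 by wrist [510.1 258.2  73. ]
```

View pics/pin0.png

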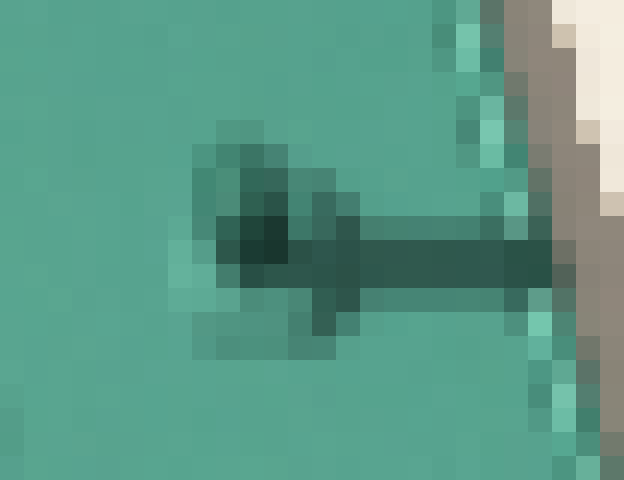

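```bash
python3 - <<'E'
from kin import *
print(onz("top",314.95,222,6).round(1),onz("top",314.1,218.3,72).round(1))
for c in [(276.4,153.4),(306.7,180.6)]: print(onz("side",*c,74)[:2].round(1))
print("base side",onz("side",240+403/6,140+370/6,4).round(1),onz("side",240+228/6,140+205/6,4).round(1))
plan([545,122,118],up(80),1)
E
```

```text
[545.1 123.8   6. ] [545.8 123.4  72. ]
[507.2 254.5]
[542.3 119.4]
base side [542.7 121.3   4. ] [507.2 256.1   4. ]
[-0.001, 0.004, 0.0] [-0.2905, 0.0129, 0.178] rows>= 1.2
   q [-0.44  0.31  1.9   1.    1.45 -0.67] dq 0.1 err 0.0 g [545. 122. 118.]
```

```bash
python3 - <<'E'
from kin import *
plan([544.1,120.2,112],up(80),1)
E
```

```text
[-0.001, 0.004, 0.0] [-0.3316, 0.009, 0.187] rows>= 1.4
   q [-0.44  0.32  1.9   1.    1.45 -0.68] dq 0.12 err 0.0 g [544. 120. 112.]
```

>>> jog_arm(
  rows=[
    [[0, 0.004, 0], [-0.15, 0.009, 0.082], 0.3],
    [[0, 0.004, 0], [-0.25, 0.009, 0.14], 0.3],
    [[0, 0.004, 0], [-0.31, 0.009, 0.175], 0.3],
    [[0, 0.004, 0], [-0.331, 0.009, 0.187], 0.3],
    [[0, 0.004, 0], [-0.331, 0.009, 0.187], 0.3],
  ],
)

```text
time_s: 6.95
tcp_pos: [520.3, -11.8, 188.5]
ee_rot: [-1.742, -1.459, -1.005]
contact_force: [-0.5, -0.2, -1.0]
grip_width: 45.5
gripper_force: 32.6
```

>>> jog_arm(
  rows=[
    [[0, 0, 0], [-0.006, 0, 0.0035], 0.3],
    [[0, 0, 0], [-0.012, 0, 0.007], 0.3],
    [[0, 0, 0], [-0.012, 0, 0.007], 0.3],
    [[0, 0, 0], [-0.012, 0, 0.007], 0.3],
  ],
)

```text
time_s: 7.28
tcp_pos: [520.9, -12.2, 187.7]
ee_rot: [-1.742, -1.46, -1.007]
contact_force: [0.3, 0.0, -1.0]
grip_width: 45.2
gripper_force: 32.6
```

```bash
cat > g.py <<'E'
from h import *
s=manip.state(); T=R.from_rotvec(s["ee_rot"]).as_matrix(); print("g",(s["tcp_pos"]+155*T[:,2]).round(2),"B",(T@[.8659,0,-.5002]).round(4),s["contact_force"].round(2),s["gripper_force"],s["ft_torque"].round(2),s["grip_width"])
E
python3 g.py
```

```text
g [544.26 120.06 110.36] B [ 0.     -0.0018  1.    ] [ 0.32  0.05 -1.03] 32.57219980645459 [-0.59  0.13  0.05] 45.156619711690695
```

>>> jog_arm(
  rows=[
    [[0, 0, 0], [-0.006, 0, 0.0035], 0.3],
    [[0, 0, 0], [-0.012, 0, 0.007], 0.3],
    [[0, 0, 0], [-0.012, 0, 0.007], 0.3],
  ],
)

```text
time_s: 7.53
tcp_pos: [520.5, -12.1, 184.8]
ee_rot: [-1.742, -1.459, -1.006]
contact_force: [0.1, 0.3, -1.4]
grip_width: 45.6
gripper_force: 32.6
```

>>> jog_arm(
  rows=[
    [[0, 0, 0], [-0.006, 0, 0.0035], 0.3],
    [[0, 0, 0], [-0.012, 0, 0.007], 0.3],
    [[0, 0, 0], [-0.012, 0, 0.007], 0.3],
  ],
)

```text
time_s: 7.78
tcp_pos: [520.4, -12.0, 182.5]
ee_rot: [-1.742, -1.459, -1.006]
contact_force: [-0.2, -0.3, -1.6]
grip_width: 45.3
gripper_force: 32.6
```

```bash
python3 g.py
```

```text
g [543.7  120.32 105.24] B [ 0.0016 -0.0023  1.    ] [-0.15 -0.34 -1.57] 32.57147026983148 [-0.59  0.12  0.1 ] 45.31890428137396
```

>>> jog_arm(
  rows=[
    [[0, 0, 0], [-0.006, 0, 0.0035], 0.3],
    [[0, 0, 0], [-0.009, 0, 0.005], 0.3],
    [[0, 0, 0], [-0.009, 0, 0.005], 0.3],
  ],
)

```text
time_s: 8.03
tcp_pos: [520.5, -12.1, 181.1]
ee_rot: [-1.742, -1.459, -1.006]
contact_force: [-0.3, 0.1, -1.1]
grip_width: 45.5
gripper_force: 32.6
```

>>> jog_arm(
  rows=[
    [[0, 0, 0], [-0.006, 0, 0.0035], 0.3],
    [[0, 0, 0], [-0.009, 0, 0.005], 0.3],
    [[0, 0, 0], [-0.009, 0, 0.005], 0.3],
  ],
)

```text
time_s: 8.28
tcp_pos: [520.5, -12.1, 179.6]
ee_rot: [-1.742, -1.459, -1.006]
contact_force: [0.4, 0.4, -1.6]
grip_width: 45.2
gripper_force: 32.6
```

```bash
python3 g.py
```

```text
g [543.8  120.24 102.33] B [ 0.0013 -0.0023  1.    ] [ 0.36  0.37 -1.6 ] 32.57141993672121 [-0.59  0.06  0.02] 45.2258225336199
```

>>> jog_arm(
  rows=[
    [[0, 0, 0], [-0.006, 0, 0.0035], 0.3],
    [[0, 0, 0], [-0.009, 0, 0.005], 0.3],
    [[0, 0, 0], [-0.009, 0, 0.005], 0.3],
  ],
)

```text
time_s: 8.53
tcp_pos: [520.5, -12.1, 178.0]
ee_rot: [-1.742, -1.459, -1.006]
contact_force: [0.8, 1.1, -1.1]
grip_width: 45.6
gripper_force: 32.6
```

>>> jog_arm(
  rows=[
    [[0, 0, 0], [-0.006, 0, 0.0035], 0.3],
    [[0, 0, 0], [-0.009, 0, 0.005], 0.3],
    [[0, 0, 0], [-0.009, 0, 0.005], 0.3],
  ],
)

```text
time_s: 8.78
tcp_pos: [520.5, -12.1, 176.5]
ee_rot: [-1.742, -1.459, -1.006]
contact_force: [-0.4, -0.5, -0.8]
grip_width: 45.6
gripper_force: 32.6
```

```bash
python3 g.py
```

```text
g [543.76 120.21  99.21] B [ 0.0014 -0.0023  1.    ] [-0.36 -0.51 -0.84] 32.57124778901925 [-0.6   0.07  0.09] 45.571652516687045
```

>>> jog_arm(
  rows=[
    [[0, 0, 0], [-0.006, 0, 0.0035], 0.3],
    [[0, 0, 0], [-0.012, 0, 0.007], 0.3],
    [[0, 0, 0], [-0.018, 0, 0.0105], 0.3],
    [[0, 0, 0], [-0.018, 0, 0.0105], 0.3],
  ],
)

```text
time_s: 9.12
tcp_pos: [520.4, -12.1, 173.2]
ee_rot: [-1.742, -1.459, -1.006]
contact_force: [0.2, -0.2, -1.0]
grip_width: 45.5
gripper_force: 32.6
```

>>> jog_arm(
  rows=[
    [[0, 0, 0], [-0.006, 0, 0.0035], 0.3],
    [[0, 0, 0], [-0.012, 0, 0.007], 0.3],
    [[0, 0, 0], [-0.018, 0, 0.0105], 0.3],
    [[0, 0, 0], [-0.018, 0, 0.0105], 0.3],
  ],
)

```text
time_s: 9.45
tcp_pos: [520.4, -12.1, 170.1]
ee_rot: [-1.742, -1.459, -1.006]
contact_force: [0.1, 0.6, -1.3]
grip_width: 45.2
gripper_force: 32.6
```

```bash
python3 - <<'E'
exec(open("g.py").read())
a=save("wrist","w6"); c=save("top","t6"); k=blobs(c,(100,110,40),(130,255,255))[0]; r=cv2.minAreaRect(k); print(r,onz("top",*r[0],s["tcp_pos"][2]-78+27).round(1))
E
```

```text
g [543.7  120.27  92.84] B [ 0.0016 -0.0023  1.    ] [ 0.09  0.58 -1.26] 32.57150681230996 [-0.53  0.1  -0.04] 45.20866451798005
((313.6400451660156, 216.5199737548828), (21.213205337524414, 20.647518157958984), 8.13010311126709) [543.9 122.7 119.1]
```

View pics/w6.png

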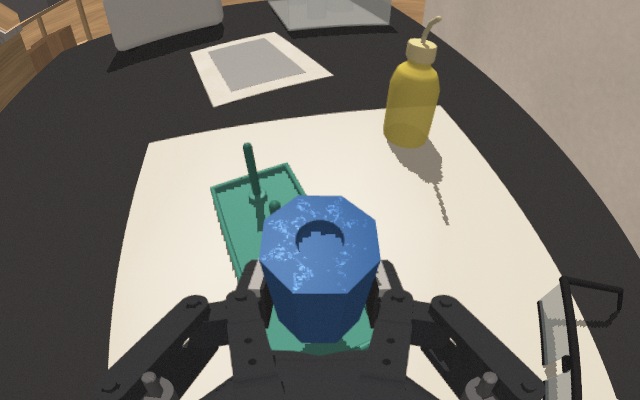

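The wrist view shows pins 1 and 2 near (274,208) and (248,148), with pin0 hidden inside the adapter. It is about 16 mm in with no force. I'll go a bit deeper to make sure.

>>> jog_arm(
  rows=[
    [[0, 0, 0], [-0.012, 0, 0.007], 0.3],
    [[0, 0, 0], [-0.023, 0, 0.0133], 0.3],
    [[0, 0, 0], [-0.035, 0, 0.02], 0.3],
    [[0, 0, 0], [-0.035, 0, 0.02], 0.3],
  ],
)

```text
time_s: 9.88
tcp_pos: [520.3, -12.1, 163.8]
ee_rot: [-1.742, -1.459, -1.006]
contact_force: [0.1, 0.4, -1.0]
grip_width: 45.3
gripper_force: 32.6
```

>>> jog_arm(
  rows=[
    [[0, 0, 0], [-0.012, 0, 0.007], 0.3],
    [[0, 0, 0], [-0.023, 0, 0.0133], 0.3],
    [[0, 0, 0], [-0.035, 0, 0.02], 0.3],
    [[0, 0, 0], [-0.035, 0, 0.02], 0.3],
  ],
)

```text
time_s: 10.22
tcp_pos: [520.3, -12.1, 157.8]
ee_rot: [-1.742, -1.459, -1.006]
contact_force: [0.5, 0.0, -1.0]
grip_width: 45.8
gripper_force: 32.6
```

```bash
python3 g.py
```

```text
g [543.58 120.27  80.52] B [ 0.0018 -0.0024  1.    ] [ 0.46  0.03 -1.05] 32.57152019999921 [-0.57  0.08 -0.08] 45.794745751720065
```

The end tested (facing down) took about 28 mm of pin with no force, so it has the bore. Now I'll lift it clear and plan the flip.

>>> jog_arm(
  rows=[
    [[0, 0, 0], [0.1, 0, -0.0577], 0.3],
    [[0, 0, 0], [0.25, 0, -0.1443], 0.3],
    [[0, 0, 0], [0.4, 0, -0.231], 0.3],
    [[0, 0, 0], [0.55, 0, -0.3175], 0.3],
    [[0, 0, 0], [0.7, 0, -0.404], 0.3],
  ],
)

```text
time_s: 10.63
tcp_pos: [520.4, -12.3, 280.6]
ee_rot: [-1.742, -1.459, -1.006]
contact_force: [0.1, -0.4, -1.7]
grip_width: 45.8
gripper_force: 32.5
```

>>> jog_arm(
  rows=[
    [[0, 0, 0], [0.2, 0, -0.115], 0.3],
    [[0, 0, 0], [0.4, 0, -0.231], 0.3],
    [[0, 0, 0], [0.6, 0, -0.346], 0.3],
    [[0, 0, 0], [0.8, 0, -0.462], 0.3],
    [[0, 0, 0], [0.8, 0, -0.462], 0.3],
  ],
)

```text
time_s: 11.05
tcp_pos: [521.9, -12.8, 426.4]
ee_rot: [-1.74, -1.469, -1.016]
contact_force: [1.1, -0.6, 0.4]
grip_width: 45.4
gripper_force: 32.6
```

```bash
python3 g.py; python3 - <<'E'
from kin import *
p=params(); s=manip.state(); x0=s["tcp_pos"]; r0=R.from_rotvec(s["ee_rot"]); q0=s["qpos"]; print(q0.round(2))
res=[]
for psi in range(0,180,20):
  for g in ([500,100,350],[500,0,400],[450,150,450],[600,100,400],[550,150,350]):
    r1=up(psi,-1); x1=np.array(g)-155*r1.as_matrix()[:,2]; w=(r0.inv()*r1).as_rotvec()
    for ww in (w,w*(1-2*np.pi/np.linalg.norm(w))):
      q=q0;e=0;dm=0;n=24
      for i in range(1,n+1):
        qn,ee=ik(x0+(x1-x0)*i/n,r0*R.from_rotvec(ww*i/n),q,p); dm=max(dm,np.abs(qn-q).max()); e=max(e,ee); q=qn
        if e>.003: break
      if e<.003: res.append((dm,psi,g,np.degrees(np.linalg.norm(ww)).round(),q.round(2),ww.round(3).tolist()))
for k in sorted(res,key=lambda k:k[0])[:8]: print(k)
E
```

```text
g [545.99 119.3  349.08] B [-1.020e-02  3.000e-04  9.999e-01] [ 1.1  -0.65  0.37] 32.6215240075544 [-0.51  0.03  0.02] 45.37835534732114
[-0.44 -0.03  1.79  1.    1.7  -0.31]
(np.float64(0.09217946590301462), 20, [550, 150, 350], np.float64(180.0), array([-0.01,  0.11,  2.5 ,  2.83,  1.59,  1.75]), [1.356, 1.575, 2.367])
(np.float64(0.10166570185320722), 20, [600, 100, 400], np.float64(180.0), array([-0.17,  0.  ,  2.43,  2.69,  1.46,  1.9 ]), [1.356, 1.575, 2.367])
(np.float64(0.10266542748789442), 40, [550, 150, 350], np.float64(181.0), array([-0.29,  0.21,  2.37,  2.32,  1.74,  2.04]), [1.474, 1.077, 2.568])
(np.float64(0.11143382544658664), 40, [600, 100, 400], np.float64(181.0), array([-0.38,  0.16,  2.26,  2.27,  1.68,  2.2 ]), [1.474, 1.077, 2.568])
(np.float64(0.11168674421117308), 40, [500, 100, 350], np.float64(181.0), array([-0.51,  0.14,  2.47,  2.14,  1.85,  2.09]), [1.474, 1.077, 2.568])
(np.float64(0.11214338945261648), 0, [600, 100, 400], np.float64(180.0), array([ 0.16, -0.  ,  2.44,  3.28,  1.39,  1.47]), [1.196, 2.024, 2.095])
(np.float64(0.11295175935154189), 60, [550, 150, 350], np.float64(181.0), array([-0.39,  0.38,  2.13,  1.99,  1.92,  2.24]), [1.548, 0.547, 2.69])
(np.float64(0.11563176946379072), 60, [500, 100, 350], np.float64(181.0), array([-0.56,  0.33,  2.21,  1.86,  2.02,  2.25]), [1.548, 0.547, 2.69])
```

>>> jog_arm(
  rows=[
    [[0, 0, 0], [0, 0, 0], 0.3],
    [[0, 0, 0], [0, 0, 0], 0.3],
  ],
)

```text
time_s: 11.22
tcp_pos: [520.6, -12.6, 417.5]
ee_rot: [-1.742, -1.46, -1.005]
contact_force: [-0.1, 0.5, -1.2]
grip_width: 45.5
gripper_force: 32.6
```

```bash
python3 g.py; python3 - <<'E'
from kin import *
plan([600,100,400],up(40,-1),6)
E
```

```text
g [543.85 119.67 340.15] B [ 0.0017 -0.0018  1.    ] [-0.1   0.48 -1.25] 32.61443959112512 [-0.54  0.16 -0.03] 45.453514298691736
[0.313, 0.228, 0.542] [-0.0794, -0.0305, 0.0737] rows>= 4.2
   q [-0.44  0.13  1.76  1.13  1.91  0.05] dq 0.37 err 0.0 g [512. 140. 358.]
[0.313, 0.228, 0.542] [-0.093, 0.0237, 0.0588] rows>= 4.2
   q [-0.44  0.24  1.77  1.33  2.06  0.45] dq 0.4 err 0.0 g [498. 150. 387.]
[0.313, 0.228, 0.542] [-0.0802, 0.0727, 0.0308] rows>= 4.2
   q [-0.43  0.32  1.84  1.59  2.12  0.89] dq 0.43 err 0.0 g [505. 149. 416.]
[0.313, 0.228, 0.542] [-0.0444, 0.1034, -0.0027] rows>= 4.2
   q [-0.42  0.33  1.96  1.86  2.08  1.33] dq 0.45 err 0.0 g [530. 136. 433.]
[0.313, 0.228, 0.542] [0.0049, 0.1076, -0.0329] rows>= 4.2
   q [-0.4   0.28  2.1   2.1   1.93  1.77] dq 0.44 err 0.0 g [565. 118. 428.]
[0.313, 0.228, 0.542] [0.0544, 0.0841, -0.0515] rows>= 4.2
   q [-0.38  0.16  2.26  2.27  1.68  2.2 ] dq 0.43 err 0.0 g [600. 100. 400.]
```

>>> jog_arm(
  rows=[
    [[0.313, 0.228, 0.542], [-0.079, -0.03, 0.074], 0.3],
    [[0.313, 0.228, 0.542], [-0.079, -0.03, 0.074], 0.3],
    [[0.313, 0.228, 0.542], [-0.079, -0.03, 0.074], 0.3],
    [[0.313, 0.228, 0.542], [-0.079, -0.03, 0.074], 0.3],
    [[0.313, 0.228, 0.542], [-0.079, -0.03, 0.074], 0.3],
  ],
)

```text
time_s: 11.63
tcp_pos: [516.6, -8.1, 399.1]
ee_rot: [-1.638, -0.985, -0.696]
contact_force: [-0.5, -0.2, -2.3]
grip_width: 45.3
gripper_force: 32.6
```

>>> jog_arm(
  rows=[
    [[0.313, 0.228, 0.542], [-0.093, 0.024, 0.059], 0.3],
    [[0.313, 0.228, 0.542], [-0.093, 0.024, 0.059], 0.3],
    [[0.313, 0.228, 0.542], [-0.093, 0.024, 0.059], 0.3],
    [[0.313, 0.228, 0.542], [-0.093, 0.024, 0.059], 0.3],
    [[0.313, 0.228, 0.542], [-0.093, 0.024, 0.059], 0.3],
  ],
)

```text
time_s: 12.05
tcp_pos: [512.8, -3.5, 384.1]
ee_rot: [-1.475, -0.545, -0.408]
contact_force: [-0.4, -0.8, -3.0]
grip_width: 45.2
gripper_force: 32.6
```

>>> jog_arm(
  rows=[
    [[0.313, 0.228, 0.542], [-0.08, 0.073, 0.031], 0.3],
    [[0.313, 0.228, 0.542], [-0.08, 0.073, 0.031], 0.3],
    [[0.313, 0.228, 0.542], [-0.08, 0.073, 0.031], 0.3],
    [[0.313, 0.228, 0.542], [-0.08, 0.073, 0.031], 0.3],
    [[0.313, 0.228, 0.542], [-0.08, 0.073, 0.031], 0.3],
  ],
)

```text
time_s: 12.47
tcp_pos: [508.9, 1.1, 369.0]
ee_rot: [-1.261, -0.126, -0.131]
contact_force: [-1.0, 0.7, -0.3]
grip_width: 45.2
gripper_force: 32.6
```

>>> jog_arm(
  rows=[
    [[0.313, 0.228, 0.542], [-0.044, 0.103, -0.003], 0.3],
    [[0.313, 0.228, 0.542], [-0.044, 0.103, -0.003], 0.3],
    [[0.313, 0.228, 0.542], [-0.044, 0.103, -0.003], 0.3],
    [[0.313, 0.228, 0.542], [-0.044, 0.103, -0.003], 0.3],
    [[0.313, 0.228, 0.542], [-0.044, 0.103, -0.003], 0.3],
  ],
)

```text
time_s: 12.88
tcp_pos: [505.1, 5.5, 353.9]
ee_rot: [-1.003, 0.273, 0.135]
contact_force: [-1.4, -0.7, -2.0]
grip_width: 45.8
gripper_force: 32.6
```

>>> jog_arm(
  rows=[
    [[0.313, 0.228, 0.542], [0.005, 0.108, -0.033], 0.3],
    [[0.313, 0.228, 0.542], [0.005, 0.108, -0.033], 0.3],
    [[0.313, 0.228, 0.542], [0.005, 0.108, -0.033], 0.3],
    [[0.313, 0.228, 0.542], [0.005, 0.108, -0.033], 0.3],
    [[0.313, 0.228, 0.542], [0.005, 0.108, -0.033], 0.3],
  ],
)

```text
time_s: 13.3
tcp_pos: [501.3, 10.0, 338.6]
ee_rot: [-0.704, 0.65, 0.389]
contact_force: [0.0, 0.3, -0.5]
grip_width: 45.3
gripper_force: 32.7
```

>>> jog_arm(
  rows=[
    [[0.313, 0.228, 0.542], [0.054, 0.084, -0.052], 0.3],
    [[0.313, 0.228, 0.542], [0.054, 0.084, -0.052], 0.3],
    [[0.313, 0.228, 0.542], [0.054, 0.084, -0.052], 0.3],
    [[0.313, 0.228, 0.542], [0.054, 0.084, -0.052], 0.3],
    [[0.313, 0.228, 0.542], [0.054, 0.084, -0.052], 0.3],
  ],
)

```text
time_s: 13.72
tcp_pos: [497.6, 14.3, 323.3]
ee_rot: [-0.367, 1.004, 0.629]
contact_force: [-0.2, -0.6, -0.5]
grip_width: 45.7
gripper_force: 32.6
```

>>> jog_arm(
  rows=[
    [[0, 0, 0], [0, 0, 0], 0.3],
    [[0, 0, 0], [0, 0, 0], 0.3],
    [[0, 0, 0], [0, 0, 0], 0.3],
    [[0, 0, 0], [0, 0, 0], 0.3],
  ],
)

```text
time_s: 14.05
tcp_pos: [497.9, 13.7, 323.2]
ee_rot: [-0.367, 1.0, 0.629]
contact_force: [0.5, 0.2, -1.6]
grip_width: 45.4
gripper_force: 32.6
```

```bash
python3 g.py; python3 - <<'E'
from kin import *
plan([600,100,400],up(40,-1),1)
a=save("wrist","w7"); b=save("top","t7")
cv2.imwrite("pics/m7.png",cv2.resize(np.hstack([a[:,100:540],b[100:300,200:420].repeat(2,0).repeat(2,1)]),(800,364))[:,:,::-1])
E
```

```text
g [600.58  99.95 400.97] B [ 0.0037 -0.0018 -1.    ] [ 0.5   0.16 -1.61] 32.64870759303449 [-0.39  0.45 -0.01] 45.351626099781434
[0.001, 0.002, 0.005] [0.0022, 0.0035, -0.0056] rows>= 0.0
   q [-0.38  0.16  2.26  2.27  1.68  2.2 ] dq 0.0 err 0.0 g [600. 100. 400.]
```

View pics/m7.png

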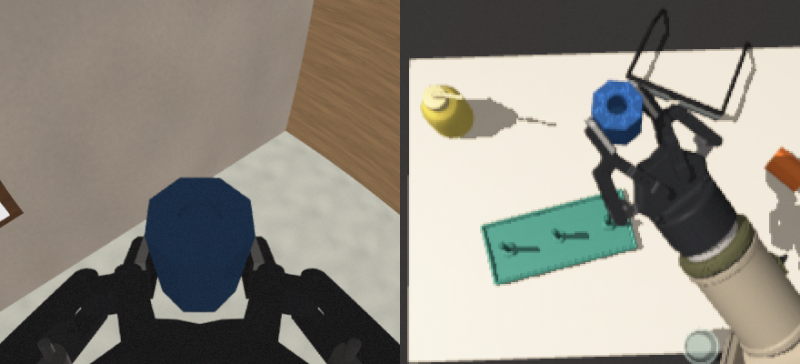

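The adapter is upright with its open bore facing up, at about (617,103) in the mosaic. It is still in the gripper, with its underside about 365 mm above the bench.

>>> jog_arm(
  rows=[
    [[0, 0, 0], [0, 0, 0], 0.3],
    [[0, 0, 0], [0, 0, 0], 0.3],
    [[0, 0, 0], [0, 0, 0], 0.3],
    [[0, 0, 0], [0, 0, 0], 0.3],
    [[0, 0, 0], [0, 0, 0], 0.3],
  ],
)

```text
time_s: 14.57
tcp_pos: [497.6, 13.8, 323.0]
ee_rot: [-0.364, 1.002, 0.631]
contact_force: [-0.6, 0.3, -1.1]
grip_width: 45.2
gripper_force: 32.6
```

```bash
python3 g.py; python3 -c "
from rig import order; print(order.job_done())"
```

```text
g [600.47  99.9  400.7 ] B [ 9.e-04  6.e-04 -1.e+00] [-0.63  0.34 -1.1 ] 32.64620860303694 [-0.39  0.43 -0.03] 45.22739218985093
the job is handed in; nothing more can be done
None
```

The end I tried went about 28 mm over the first pin without resistance, so it has the bore; I flipped the adapter and handed in with it held still and upright, bore up, at about 33 N grip and about 365 mm above the bench.

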